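# Gauge the portion guide's gap

### The arm

A 7-joint arm with a two-finger parallel gripper is mounted at the origin on the work surface. World frame = base frame: x ahead of the robot, y to its left, z up, the work surface at z = 0. Lengths are in m, angles in rad, forces in N, time in s.
With the tool pointing down it reaches from about 0.425 to 0.925 m from the base axis. Payload 6.8 kg.
Tool frame: the origin (TCP) lies between the finger pads; the fingertips stand 17 mm ahead of it and the grasp point (between the pads) lies 2 mm behind it; x points along the fingers, y is the direction in which the jaws open and shut, and the axes are right-handed (so a half turn about x gives the same grasp; the last joint's range is limited). The gripper opens to 85 mm and grips with 20 to 120 N. Pads are 22 mm wide; open, the fingers measure 114 mm over their backs; the gripper's body (76 mm by 85 mm) begins 54 mm behind the grasp point. The pads swing forward as they close: fully open they stand 13 mm farther back than shut.
Start: joints at [-1.244, 0.477, 0.022, 1.555, -0.011, 1.109, -0.083], TCP at [0.284, 0.612, 0.248] pointing down, gripper open.
Joint ranges: [-2.96, 2.96], [-0.34, 2.1], [-1.41, 1.46], [0.24, 2.44], [-1.37, 4.51], [0.17, 1.92], [-2.96, 2.96]. Speed limits (rad/s): [2.39, 2.39, 3.14, 3.14, 3.14, 3.14, 3.14].

### API

Orientations are given as a rotation vector (axis times angle).
In Python, from bench import r gives the robot as it stands. The module is installed in compiled form; this text tells all that it offers.
- The arm moves only by the tool apply_moves, never from a script. Its argument "increments" is text: rows parted by semicolons, each of 7 numbers parted by spaces: the finger opening in mm, from 0 to 85.4, then the shift along the tool's x, y, z normalised to -1 to 1, where 1 is 100 cm, then the turn, a rotation vector about the tool's x, y, z normalised to -1 to 1, where 1 is 0.12 rad. In form: gripper x y z wx wy wz; .... A call has exactly 8 rows; each row shifts and turns the commanded pose from where the row before left it, along the tool's axes as they then stand; what a row does not reach is not made up. A row lasts 1/10 s, in which the tool goes at most 50 mm and 8.59 degrees, less where a joint would pass 70% of its speed; a pose out of reach is approached as far as the arm can. A call with a number of a shift or a turn outside -1 to 1 is refused whole. A call with a gripper value outside its range is refused whole. The fingers move at their own pace and stop on an object; "squeeze" is the grip in N (left out, the last holds). Time passes only in rows, so rows that do not move let the fingers close, or fill a call up. It gives the time, the measured TCP pose, the force and the opening at its end, in the units of the state.
- r.get_obs(): the state, without advancing time (a new reading comes with each control period).
- r.grab_frame(name): name is "scene" or "top"; returns a dict with "color" (420x560x3 uint8, blue, green, red), "fx", "fy", "cx", "cy" (pixels), "k1" (the pictures are not rectified: a ray, as slopes to the right and down, at radius r is drawn at 1 + k1 r^2 times it, then the intrinsics apply), "origin" and "orientation" of the camera in the world. Camera axes: x right, y up, looking along -z (the intrinsics and any distortion apply to the point x, -y, -z); pixel columns grow to the right and rows downward; lengths in m; the calibration is good to about 2 mm. A picture is of the moment at which its call begins. There is no depth.
- r.hand_in(): hands the job in, once; it reports no verdict.
The state is a dict: "clock": time; "joints": joint angles; "qvel": joint speeds; "tau": joint torques, N m; "tcp_pos": TCP position; "orientation": TCP orientation; "contact_force": force on the tool from outside, world axes, zero at the start; "moment": the same for the moment, N m; "grip_width": finger opening in m.
Only numpy, scipy, OpenCV 4.12 (cv2) and the standard library are available. Lean on these libraries where they do the work, as an engineer would, in place of code of your own. Each camera call takes 0.05 s, during which the arm holds its last target. There are 200 camera calls.

### The job

Find out how wide the fish-portion guide is set: try the three gauges in the gap between its two plates and leave the thickest one that slides in without forcing standing fully home on the bed, upright and wholly between the plates. Put every gauge that is not used back standing in the rack, push only gently so that the guide's setting does not shift, and leave the other things on the table where they are.

Things in the scene. Friction and masses are not known exactly. Their poses are not given: they have to be found in the camera images.
- guide: Fish-portion guide, fixed to the table: white plastic bed 200 (x) x 150 (y) x 12 mm with two upright aluminium plates facing each other across an open-topped gap: a fixed fence and, on its +x side, a stop clamped on side rails, which slips if pushed sideways with over 20 N. Origin under the bed's centre, z up. The setting (gap 16 to 23 mm) is not measured; over 60 N on the guide spoils it.
- gap_floor (a point): Point on the bed's upper face (12 mm over the table) at the foot of the fence's inner face, mid-length. x runs level across the gap from fence to stop, y along it, z up. Fence at x -12..0 mm; stop begins at x = the gap. Both plates: 12 mm thick, 110 long, 36 tall above the bed; inner faces straight for 30 mm, the upper edge a ridge with 45-degree bevels 6 mm wide, a lead-in.
- rack: Open grey plastic rack fixed to the table, 52 x 220 x 32 mm with 5 mm walls and floor, divided along its y axis into three equal pockets, each 42 mm (x) by 66.7 mm (y) inside, pocket centres at y = -71.7, 0 and +71.7 mm. Origin at the centre of its underside, z up.
- thin_tab (a point): The thin gauge: white plastic block 15 mm thick (its x), 50 mm wide (its y) and 46 mm tall, square-edged, with a grip tab on top, the same on all three gauges: 13 mm thick (x), 32 mm wide (y), 34 mm tall. This point is the tab's centre, 63 mm above the gauge's foot. 80 g, slippery plastic. Starts standing in any one of the rack's pockets, thickness along the rack's x.
- middle_tab (a point): The middle gauge: white plastic block 18 mm thick (its x), 50 mm wide (its y) and 46 mm tall, square-edged, with a grip tab on top, the same on all three gauges: 13 mm thick (x), 32 mm wide (y), 34 mm tall. This point is the tab's centre, 63 mm above the gauge's foot. 80 g, slippery plastic. Starts standing in any one of the rack's pockets, thickness along the rack's x.
- thick_tab (a point): The thick gauge: white plastic block 21 mm thick (its x), 50 mm wide (its y) and 46 mm tall, square-edged, with a grip tab on top, the same on all three gauges: 13 mm thick (x), 32 mm wide (y), 34 mm tall. This point is the tab's centre, 63 mm above the gauge's foot. 80 g, slippery plastic. Starts standing in any one of the rack's pockets, thickness along the rack's x.
- dish: Bystander: small steel bowl, 84 mm across, 35 tall; origin under its centre.
- jar: Bystander: closed jar, 80 mm across, 85 tall; origin under its centre.
- mug: Bystander: white plastic mug, 84 mm across, 90 tall; origin under its centre.
- spatula: Bystander: spatula lying flat; origin under its centre.
- pan: Bystander: open steel pan 160 x 100 x 60 mm; origin under its centre.
- tub: Bystander: white closed tub, 96 mm across, 60 tall; origin under its centre.
- spoon: Bystander: spoon lying flat; origin under its centre.
Things that resemble listed ones, but are neither listed nor needed, are in the scene too. Leave any purple look-alike of the part that bears thick_tab alone. Of the things that look like the rack, take the one that is farthest to the robot's left at the start.

How it is judged:
At the end, for the whole second after the job is handed in: The thickest gauge that fits (a thicker one would have under 1.3 mm of play) stands in the gap: foot within 2.5 mm of the bed, upright and square within 0.2 rad, centre within 25 mm of the plates' middle; the others stand in the rack (tilt under 0.6 rad); all released, at rest (((z of thin_tab in the frame of gap_floor between 0.06 and 0.0655 m and x of thin_tab in the frame of gap_floor between 0.004 and 0.018 m and y of thin_tab in the frame of gap_floor between -0.025 and 0.025 m and angle between thin_tab's own z axis and vertical below 0.2 rad and angle between the x axis of thin_tab and the x axis of gap_floor, either way round below 0.2 rad and x of stop_face in the frame of gap_floor below 0.0193 m and x of middle_tab in the frame of rack between -0.045 and 0.045 m and y of middle_tab in the frame of rack between -0.115 and 0.115 m and height (world z) of each of middle_tab, thick_tab below 0.08 m and angle between each of middle_tab, thick_tab's own z axis and vertical below 0.6 rad and x of thick_tab in the frame of rack between -0.045 and 0.045 m and y of thick_tab in the frame of rack between -0.115 and 0.115 m) or (z of middle_tab in the frame of gap_floor between 0.06 and 0.0655 m and x of middle_tab in the frame of gap_floor between 0.004 and 0.018 m and y of middle_tab in the frame of gap_floor between -0.025 and 0.025 m and angle between middle_tab's own z axis and vertical below 0.2 rad and angle between the x axis of middle_tab and the x axis of gap_floor, either way round below 0.2 rad and x of stop_face in the frame of gap_floor below 0.0223 m and x of thin_tab in the frame of rack between -0.045 and 0.045 m and y of thin_tab in the frame of rack between -0.115 and 0.115 m and height (world z) of each of thin_tab, thick_tab below 0.08 m and angle between each of thin_tab, thick_tab's own z axis and vertical below 0.6 rad and x of thick_tab in the frame of rack between -0.045 and 0.045 m and y of thick_tab in the frame of rack between -0.115 and 0.115 m) or (z of thick_tab in the frame of gap_floor between 0.06 and 0.0655 m and x of thick_tab in the frame of gap_floor between 0.004 and 0.018 m and y of thick_tab in the frame of gap_floor between -0.025 and 0.025 m and angle between thick_tab's own z axis and vertical below 0.2 rad and angle between the x axis of thick_tab and the x axis of gap_floor, either way round below 0.2 rad and x of thin_tab in the frame of rack between -0.045 and 0.045 m and y of thin_tab in the frame of rack between -0.115 and 0.115 m and height (world z) of each of thin_tab, middle_tab below 0.08 m and angle between each of thin_tab, middle_tab's own z axis and vertical below 0.6 rad and x of middle_tab in the frame of rack between -0.045 and 0.045 m and y of middle_tab in the frame of rack between -0.115 and 0.115 m)) and linear speed of each of thin, middle, thick below 0.01 m/s); the robot touches nothing.
It fails at once if the guide is pushed with more than 60 N (contact force between guide and anything else above 60 N).
It fails at once if the stop's setting shifts by more than 0.7 mm (distance of stop_face from where it was at the start of the episode above 0.0007 m).
It fails at once if a bystander is moved by more than 30 mm (distance of any of dish, jar, mug, spatula, pan, tub, spoon from where it was at the start of the episode above 0.03 m).
It also fails if it takes over 72 s, if anything falls off the work surface, if the arm or the gripper's body presses on something with over 40 N, if the wrist force passes 120 N, or if a joint passes its speed limit or range.

## Working session

There is one attempt and no reset: what is moved stays moved. The work goes in short steps, Python scripts to look and compute and a tool call to move; the robot and the scene stay as the last step left them, time stands still between calls to the robot, and variables do not carry over. Pictures are saved under pics/ and viewed, about 8 in all and at most 12, crops included, and the job is handed in when it is done.

Besides the shell and the picture viewer there is one more tool, called after "Request:" by a JSON object that holds its "op" and its "data", one argument or row to a line. apply_moves: Moves the arm, as the interface text tells. Scaled input: -1 to 1 covers 100 cm each way for a shift and 0.12 rad each way for a turn. Its arguments: {"type":"object","properties":{"increments":{"type":"string"},"squeeze":{"type":"number"}},"required":["increments"]}

```bash
mkdir -p pics
cat > h.py <<'E'
import numpy as np, cv2
from scipy.spatial.transform import Rotation as R
from bench import r
def rot(o):
    o=np.array(o,float)
    return o if o.shape==(3,3) else (R.from_rotvec(o).as_matrix() if o.size==3 else R.from_quat(o).as_matrix())
def K(f): return np.array([[f['fx'],0,f['cx']],[0,f['fy'],f['cy']],[0,0,1.]]), np.array([f['k1'],0,0,0.])
def ray(f,uv):
    k,d=K(f); n=cv2.undistortPointsIter(np.array(uv,float).reshape(-1,1,2),k,d,None,None,(3,100,1e-12)).reshape(-1,2)
    v=np.c_[n[:,0],-n[:,1],-np.ones(len(n))]@rot(f['orientation']).T
    return np.array(f['origin']),v
def onz(f,uv,z):
    o,v=ray(f,uv); return o+v*((z-o[2])/v[:,2])[:,None]
def proj(f,P):
    c=(np.array(P,float).reshape(-1,3)-f['origin'])@rot(f['orientation'])
    k,d=K(f); return cv2.projectPoints(c*[1,-1,-1],np.zeros(3),np.zeros(3),k,d)[0].reshape(-1,2)
E
python3 - <<'E'
from h import *
for n in("top","scene"):
    f=r.grab_frame(n); np.save(f'pics/{n}0.npy',f,allow_pickle=True); cv2.imwrite(f'pics/{n}0.png',cv2.resize(f['color'],(784,588),interpolation=cv2.INTER_CUBIC))
    print(n,{k:v for k,v in f.items() if k!='color'})
print(r.get_obs())
E
```

```text
top {'fx': 431.4042508840213, 'fy': 431.4042508840213, 'cx': 285.2332159370275, 'cy': 205.3381077655184, 'k1': 0.004617447619039031, 'origin': array([ 0.32177999, -0.00622917,  1.2353095 ]), 'orientation': array([ 0.12181534, -0.12708636, -1.57741697])}
scene {'fx': 445.9208738963752, 'fy': 445.9208738963752, 'cx': 277.6633048659532, 'cy': 201.6647170705208, 'k1': -0.11494809094185805, 'origin': array([1.22395182, 0.12632403, 0.89435326]), 'orientation': array([0.51759754, 0.61952439, 1.6383559 ])}
{'clock': 0.1, 'joints': array([-1.24412776,  0.47770164,  0.02231008,  1.5563453 , -0.01148893,
        1.10930677, -0.08309186]), 'qvel': array([-0.00036747, -0.00325186, -0.00185487, -0.00219289, -0.00110397,
        0.00037685, -0.00070492]), 'tau': array([ 4.89112252e-03, -5.97755671e+01,  1.61414500e+00, -2.81952095e+01,
        1.29016803e-02,  5.14056665e-03,  2.18862262e-07]), 'tcp_pos': array([0.28409008, 0.61174787, 0.24743596]), 'orientation': array([ 0.33966468,  1.54401746, -0.34221879]), 'contact_force': array([-0.70467967,  0.54114263, -0.46591358]), 'moment': array([-0.0466407 , -0.01333032,  0.00704986]), 'grip_width': 0.08522303372735625}
```

View pics/top0.png

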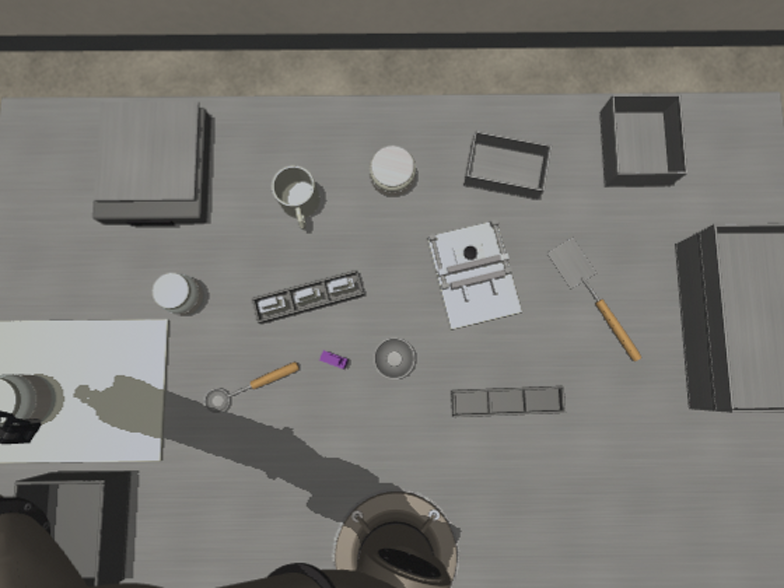

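View pics/scene0.png

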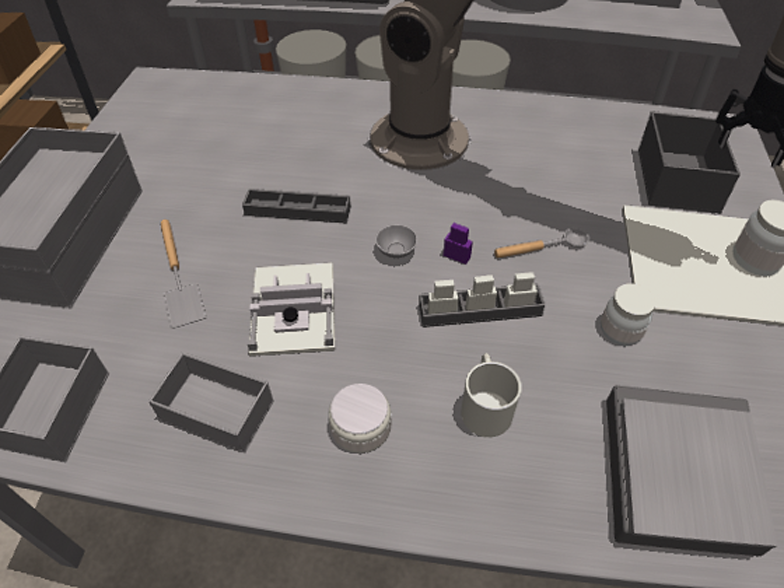

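The top picture shows the gauge rack at (308,297) px with three white gauges, and the guide at (475,275), stop and knob on its far side. Look-alikes: an empty rack at (507,400), to the right and so not the one, and a purple gauge at (335,359), to be left alone. Next I take close crops.

Run:
```python
from h import *
t=np.load('pics/top0.npy',allow_pickle=True).item()['color']; s=np.load('pics/scene0.npy',allow_pickle=True).item()['color']
def c(im,x0,y0,w,h,k): return cv2.resize(im[y0:y0+h,x0:x0+w],(w*k,h*k),interpolation=cv2.INTER_CUBIC)
a=np.hstack([c(t,175,185,98,50,4)[:200,:392],c(s,295,190,98,50,4)[:200,:392]])
b=np.hstack([c(t,298,152,80,90,5)[:390,:392],c(s,170,180,80,80,5)[:390,:392]])
cv2.imwrite('pics/crop1.png',np.vstack([a,b]))
```

```text
(no output)
```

View pics/crop1.png

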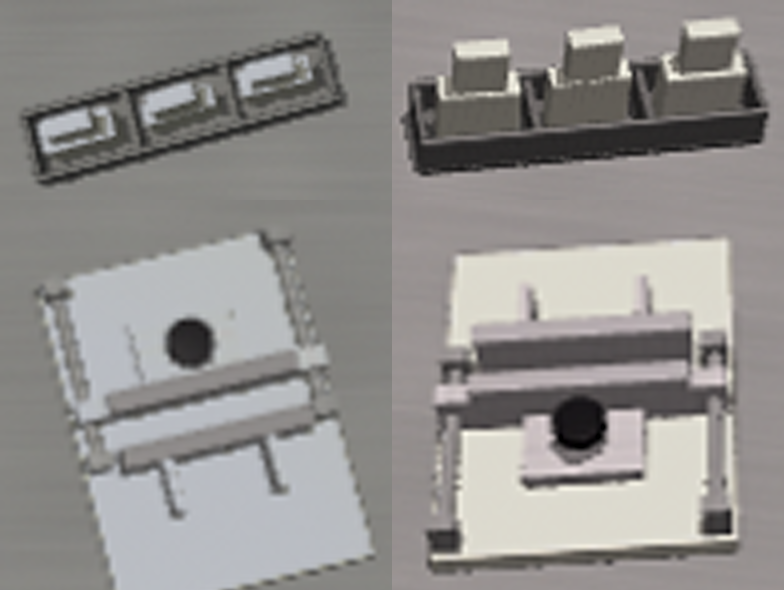

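The crop confirms three white gauges in the left rack, tabs up, and the fence (with struts) and stop (with knob and rails) of the guide. Now I measure.

Run:
```python
from h import *
for n,gb,rb in(("top",(300,150,380,240),(172,185,268,238)),("scene",(170,180,245,260),(290,185,398,240))):
    f=np.load(f'pics/{n}0.npy',allow_pickle=True).item(); im=f['color']; g=cv2.cvtColor(im,cv2.COLOR_BGR2GRAY)
    def sub(b): return g[b[1]:b[3],b[0]:b[2]]
    print(n,'table',int(np.median(sub(gb)[:4])),int(np.median(sub(rb)[:4])))
    m=(sub(gb)>165).astype(np.uint8); m=cv2.morphologyEx(m,cv2.MORPH_CLOSE,np.ones((9,9)))
    c=max(cv2.findContours(m,0,1)[0],key=cv2.contourArea); q=cv2.approxPolyDP(c,4,True).reshape(-1,2)+gb[:2]
    P=onz(f,cv2.boxPoints(cv2.minAreaRect(c))+np.array(gb[:2]),.012)
    print('bed approx',q.tolist()); print(np.round(P,4)[:,:2].tolist(), np.round(P.mean(0),4), np.linalg.norm(P-np.roll(P,1,0),axis=1).round(4))
    m=(sub(rb)<95).astype(np.uint8); m=cv2.morphologyEx(m,cv2.MORPH_CLOSE,np.ones((3,3)))
    c=max(cv2.findContours(m,0,1)[0],key=cv2.contourArea);P=onz(f,cv2.boxPoints(cv2.minAreaRect(c))+np.array(rb[:2]),.032)
    print('rack',np.round(P,4)[:,:2].tolist(), np.round(P.mean(0),4), np.linalg.norm(P-np.roll(P,1,0),axis=1).round(4))
    m=(sub(rb)>150).astype(np.uint8)
    for c in cv2.findContours(m,0,1)[0]:
        if cv2.contourArea(c)>15: x,y,w,h=cv2.boundingRect(c); print('white',x+rb[0],y+rb[1],w,h,(np.array(cv2.minAreaRect(c)[0])+rb[:2]).round(1), cv2.contourArea(c))
f=np.load('pics/top0.npy',allow_pickle=True).item();g=cv2.cvtColor(f['color'],cv2.COLOR_BGR2GRAY)
print('gap region');print(g[180:212,328:346:2])
```

```text
top table 132 131
bed approx [[349, 159], [307, 173], [322, 234], [372, 222], [365, 197], [359, 195], [362, 181], [354, 174], [356, 164]]
[[0.6237, -0.0707], [0.6602, -0.2194], [0.4658, -0.2594], [0.4311, -0.1141]] [ 0.5452 -0.1659  0.012 ] [0.1974 0.1531 0.1984 0.1494]
rack [[0.4922, 0.2864], [0.5514, 0.0723], [0.4981, 0.0576], [0.4398, 0.2704]] [0.4954 0.1717 0.032 ] [0.0548 0.2222 0.0553 0.2207]
white 185 213 13 10 [191.  217.4] 41.0
white 211 206 13 10 [215.9 209.5] 43.5
white 234 199 14 10 [240.4 202.5] 46.0
scene table 148 145
bed approx [[236, 187], [182, 191], [178, 251], [238, 247]]
[[0.4641, -0.279], [0.4323, -0.1156], [0.6311, -0.0671], [0.6599, -0.2123]] [ 0.5468 -0.1685  0.012 ] [0.2068 0.1664 0.2046 0.148 ]
rack [[0.4899, 0.051], [0.4283, 0.28], [0.5229, 0.2859], [0.5795, 0.0688]] [0.5051 0.1714 0.032 ] [0.0914 0.2371 0.0948 0.2244]
white 351 227 31 7 [366.1 230.4] 32.5
white 362 203 22 7 [372.5 206. ] 25.0
white 309 199 29 15 [323. 206.] 73.5
white 339 196 14 6 [345.5 198.4] 45.5
white 367 194 16 6 [374.5 196.3] 46.5
white 313 194 25 6 [325.1 195.9] 43.0
gap region
[[1
[... 545 characters left out ...]
118 170 188 188 188 188 188 188 189]
 [188 188 188 188 188 188 188 187 184]
 [188 188 188 189 188 187 184 176 157]
 [188 188 188 187 183 176 157 138 138]
 [188 187 184 176 154 138 137 140 140]
 [184 167 153 138 138 139 140 140 136]
 [154 138 138 139 141 141 137 135 109]
 [138 140 140 141 137 132 109 101  83]
 [141 142 135 133 110  78  93 112 147]
 [136 141 116  82  94 124 170 188 189]
 [ 98 137 171 118 171 188 188 188 188]
 [101 116 188 188 188 189 188 188 188]
 [188 100 182 188 188 188 188 188 189]
 [189 127 185 188 189 188 189 188 188]
 [189 119 189 188 188 188 188 188 188]
 [189 146 183 185 188 188 188 188 189]
 [188 170 148 170 188 188 188 188 188]
 [189 176 142 189 188 188 188 188 188]]
```

Run:
```python
from h import *
f=np.load('pics/top0.npy',allow_pickle=True).item();g=cv2.cvtColor(f['color'],cv2.COLOR_BGR2GRAY).astype(float)
L={'A':[], 'B':[],'C':[],'D':[],'E':[],'F':[]}
for u in range(322,357):
    yc=187.5-(u-334)*.26 # approx stop row
    p=g[:,u]
    def cross(v0,v1,th,down):
        for v in range(int(v0),int(v1)):
            a,b=p[v],p[v+1]
            if (a>=th>b) if down else (a<=th<b): return v+(a-th)/(a-b)
    b=cross(yc,yc+10,115,True)
    if not b: continue
    c=cross(b,b+6,150,False)
    d=c and cross(c,c+8,163,True)
    e=d and cross(d,d+8,120,True); ff=e and cross(e,e+6,150,False)
    for k,v in zip('BCDEF',(b,c,d,e,ff)):
        if v: L[k].append((u,v))
z=dict(B=.042,C=.012,D=.042,E=.042,F=.012)
for k in 'BCDEF':
    q=np.array(L[k]); 
    for _ in range(4):
        co=np.polyfit(q[:,0],q[:,1],1); e=q[:,1]-np.polyval(co,q[:,0]); q=q[abs(e)<max(.35,1.5*np.std(e))]
    P=onz(f,np.c_[[325,353],np.polyval(co,[325,353])],z[k]); d=P[0]-P[1]; n=np.array([d[1],-d[0],0])/np.linalg.norm(d)
    print(k,len(q),e.std().round(2),'yaw',np.degrees(np.arctan2(n[1],n[0])).round(2),'along x (yaw .225):',((P.mean(0)-[.5455,-.166,0])@[np.cos(.225),np.sin(.225),0]).round(4), P.mean(0).round(4))
# rack tabs: scene-view tab top faces
s=np.load('pics/scene0.npy',allow_pickle=True).item()
px=np.array([[323,205.5]])  
Rz=R.from_euler('z',.269).as_matrix(); 
for yy in(-.0717,0,.0717):
    print(yy,'tab top exp top-view',proj(f,[.4954,.1717,.085]+Rz@[0,yy,0]).round(1),'scene',proj(s,[.4954,.1717,.085]+Rz@[0,yy,0]).round(1))
print(cv2.cvtColor(s['color'],cv2.COLOR_BGR2GRAY)[192:206,306:328])
```

```text
B 35 0.12 yaw 13.21 along x (yaw .225): 0.011 [ 0.5562 -0.1633  0.042 ]
C 35 0.16 yaw 13.07 along x (yaw .225): 0.0091 [ 0.5551 -0.167   0.012 ]
D 35 0.07 yaw 13.1 along x (yaw .225): -0.01 [ 0.5345 -0.1626  0.042 ]
E 30 0.14 yaw 13.15 along x (yaw .225): -0.021 [ 0.5231 -0.1623  0.042 ]
F 28 0.15 yaw 13.01 along x (yaw .225): -0.023 [ 0.5219 -0.166   0.012 ]
-0.0717 tab top exp top-view [[243.1 202.4]] scene [[316.  200.7]]
0 tab top exp top-view [[217.5 209.7]] scene [[345.2 197.9]]
0.0717 tab top exp top-view [[191.6 216.9]] scene [[373.9 195.2]]
[[148 148 148 148 148 149 148 148 148 149 148 149 148 147 148 148 148 148
  148 149 148 149]
 [149 148 148 148 148 149 149 149 150 150 150 150 150 150 150 150 150 149
  149 148 148 148]
 [149 149 149 150 149 150 150 150 150 150 150 151 150 151 152 152 151 151
  151 150 150 150]
 [147 147 148 149 149 149 150 151 150 150 151 151 151 151 150 152 151 151
  153 152 152 152]
 [146 147 147 148 148 148 148 151 151 151 152 152 153 153 152 152 152 152
  153 151 151 151]
 [147 148 148 148 149 148 148 150 149 150 150 150 150 151 151 151 152 152
  152 152 152 152]
 [148 149 149 148 149 148 148 148 149 149 149 149 149 149 149 148 149 148
  149 150 150 150]
 [151 150 150 151 149 147 147 147 146 145 146 144 144 144 145 160 163 164
  149 149 149 150]
 [148 148 150 150 163 179 180 179 194 196 196 211 213 212 213 214 215 218
  155 149 148 149]
 [147 146 148 147 179 215 217 216 217 218 217 219 218 219 219 219 219 224
  157 150 150 150]
 [149 149 148 148 135 215 221 219 218 219 218 218 218 219 219 219 221 224
  173 153 151 151]
 [152 152 153 154  99 217 225 223 222 223 224 224 224 225 226 227 200 199
  160 152 151 150]
 [152 153 154 157  99 136 167 169 169 170 146 143 143 122 119 119 109 109
  124 149 151 149]
 [149 150 152 155 102  88 101 103 100 100  94  95  92  90  90  87  89  87
  133 152 153 152]]
```

Run:
```python
from h import *
f=np.load('pics/top0.npy',allow_pickle=True).item();g=cv2.cvtColor(f['color'],cv2.COLOR_BGR2GRAY).astype(np.float32)
Rz=R.from_euler('z',.269).as_matrix(); xs=np.arange(-.022,.0221,.002)
for yy in(-.0717,0,.0717):
    ys=yy+np.arange(-.032,.033,.004)
    P=np.array([[.4954,.1717,.051]+Rz@[x,y,0] for y in ys for x in xs]); uv=proj(f,P).astype(np.float32)
    v=cv2.remap(g,uv[:,0].reshape(len(ys),-1),uv[:,1].reshape(len(ys),-1),cv2.INTER_LINEAR)
    print(yy); print(v.astype(int))
```

```text
-0.0717
[[104 102 101  98  96  95  94  98  97  95  93 101 103  91  98 105 111 111
  101  79  67  69  91]
 [107 110 115 115  97  76  67  69  70  69  68  71  85 102 112 115 116 117
  114  77  53  44  96]
 [103 101 113 108  89  74  69  71  81  79  87  92 109 119 122 126 130 123
  114  89  54  55  78]
 [107 114 117 110  86  75  74  88 125 154 154 139 135 160 162 162 170 146
  114  77  52  58 101]
 [108 107 115  95  78  72  72  95 133 134 128 121 117 122 133 158 161 145
  124  88  57  40  83]
 [105 106 114 108  82  76  73  73 139 144 106  94 104 134 136 148 158 160
  146 113  67  64  82]
 [102 110 116 109  89  76  73  87 106 112  90  90 117 159 179 184 186 188
  179 133  83  55  99]
 [107 101 112  98  78  73  73  82 109 102  88  76 112 151 182 187 188 187
  179 137  78  52  73]
 [108 110 115 114  88  77  73  73  95 106  85  77  97 165 181 187 187 188
  171 134  85  70  93]
 [107 108 116 117 105  82  75  85 105 105  91  84 110 151 181 187 188 188
  188 141  89  43  89]
 [107 104 113 110  90  78  73  76 122 129 101  81 103 147 177 185 188 188
  178 145  85  62  72]
 [106 115 117 109  87  74
[... 3166 characters left out ...]
188 166 126  70  61]
 [102 101 105 105  82  74  73  73 133 156 114  88  89 120 165 184 188 188
  188 172 112  67  56]
 [ 86 102  96  83  75  72  72  94 129 174 136  95  73 125 167 186 187 188
  186 170 120  68  46]
 [ 85 101 110 108  95  83  76  82 143 160 143 100  94 122 174 184 188 188
  188 166 124  72  64]
 [ 99 104 102 113 113 104  87  93 132 178 175 153 130 137 165 184 187 188
  187 178 114  67  43]
 [ 77  99  86  84  83  79  70  80 106 155 178 170 161 157 159 177 177 169
  159 123  80  45  48]
 [ 94  85  66  48  47  45  44  44  52  63  76  65  66  71  70  73  72  64
   58  53  44  38  52]
 [ 93  98  76  76  83  85  72  68  72  80  88  87  73  72  75  82  92  89
   80  72  76  79  68]]
```

```bash
cat >> h.py <<'E'
def tgt(yaw,s=1):
    y=np.array([np.cos(yaw),np.sin(yaw),0])*s; x=np.array([0,0,-1.]); return np.c_[x,y,np.cross(x,y)]
def plan(pos,yaw,s=None):
    o=r.get_obs(); M=rot(o['orientation'])
    if s is None: s=np.sign(M[:,1]@tgt(yaw)[:,1])
    T=tgt(yaw,s); w=R.from_matrix(M.T@T).as_rotvec(); d=np.array(pos)-o['tcp_pos']
    print('t',round(o['clock'],2),'tcp',o['tcp_pos'].round(4),'F',np.round(o['contact_force'],1),'w',round(o['grip_width'],4),'q',np.round(o['joints'],2))
    print('turn/0.12',(w/.12).round(3),'| shift m in target axes',(T.T@d).round(4),'in present axes',(M.T@d).round(4))
E
python3 - <<'E'
from h import *
print(rot(r.get_obs()['orientation']).round(3))
for s in(1,-1): plan([.517,.105,.14],.269,s)
E
```

```text
[[-0.001  0.421  0.907]
 [-0.002  0.907 -0.421]
 [-1.    -0.002  0.   ]]
t 0.1 tcp [0.2841 0.6117 0.2474] F [-0.7  0.5 -0.5] w 0.0852 q [-1.24  0.48  0.02  1.56 -0.01  1.11 -0.08]
turn/0.12 [7.226e+00 7.000e-03 1.200e-02] | shift m in target axes [0.1074 0.0899 0.5504] in present axes [ 0.1081 -0.3614  0.4246]
t 0.1 tcp [0.2841 0.6117 0.2474] F [-0.7  0.5 -0.5] w 0.0852 q [-1.24  0.48  0.02  1.56 -0.01  1.11 -0.08]
turn/0.12 [-1.8954e+01 -1.5000e-02  8.0000e-03] | shift m in target axes [ 0.1074 -0.0899 -0.5504] in present axes [ 0.1081 -0.3614  0.4246]
```

Request:
{"op": "apply_moves", "data": {
  "increments": "85 0 -0.02 0.04 0.903 0 0; 85 0 -0.02 0.04 0.903 0 0; 85 0 -0.015 0.04 0.903 0 0; 85 0 -0.01 0.04 0.903 0 0; 85 0 -0.01 0.04 0.903 0 0; 85 0 -0.005 0.04 0.903 0 0; 85 0 0 0.04 0.903 0 0; 85 0 0 0.04 0.903 0 0",
  "squeeze": 20
}}

```text
clock: 0.9
tcp_pos: [0.4514, 0.3213, 0.2481]
orientation: [1.012, 1.323, -1.012]
contact_force: [0.4, 0.4, 0.9]
grip_width: 0.0851
```

```bash
python3 -c "
from h import *
plan([.517,.105,.14],.269)"
```

```text
t 0.9 tcp [0.4514 0.3213 0.2481] F [0.4 0.4 0.9] w 0.0851 q [-0.97  0.28  0.29  1.86 -0.09  1.01 -0.38]
turn/0.12 [-0.038  0.001  0.001] | shift m in target axes [0.1081 0.0057 0.2259] in present axes [0.1081 0.0068 0.2259]
```

Request:
{"op": "apply_moves", "data": {
  "increments": "85 0.01 0.001 0.038 -0.038 0 0; 85 0.018 0.001 0.038 0 0 0; 85 0.02 0.001 0.038 0 0 0; 85 0.02 0.001 0.038 0 0 0; 85 0.02 0.001 0.038 0 0 0; 85 0.02 0.001 0.036 0 0 0; 85 0.02 0 0 0 0 0; 85 0 0 0 0 0 0"
}}

```text
clock: 1.7
tcp_pos: [0.5157, 0.1052, 0.1179]
orientation: [1.004, 1.328, -1.011]
contact_force: [0.6, -0.4, 0.1]
grip_width: 0.0848
```

```bash
python3 -c "
from h import *
plan([.517,.105,.055],.269)
for n in('top','scene'):
    f=r.grab_frame(n);print(n,proj(f,[[.517,.105,.068],r.get_obs()['tcp_pos']]).round(0).tolist())
    if n=='scene': cv2.imwrite('pics/s1.png',cv2.resize(f['color'][130:280,220:420],(800,600),interpolation=cv2.INTER_CUBIC))"
```

```text
t 1.7 tcp [0.5157 0.1052 0.1179] F [ 0.6 -0.4  0.1] w 0.0848 q [-0.58  0.42  0.33  2.04 -0.2   0.72  0.14]
turn/0.12 [0.018 0.006 0.045] | shift m in target axes [0.0629 0.0012 0.0006] in present axes [0.0629 0.0016 0.0005]
top [[243.0, 203.0], [240.0, 200.0]]
scene [[317.0, 206.0], [319.0, 192.0]]
```

View pics/s1.png

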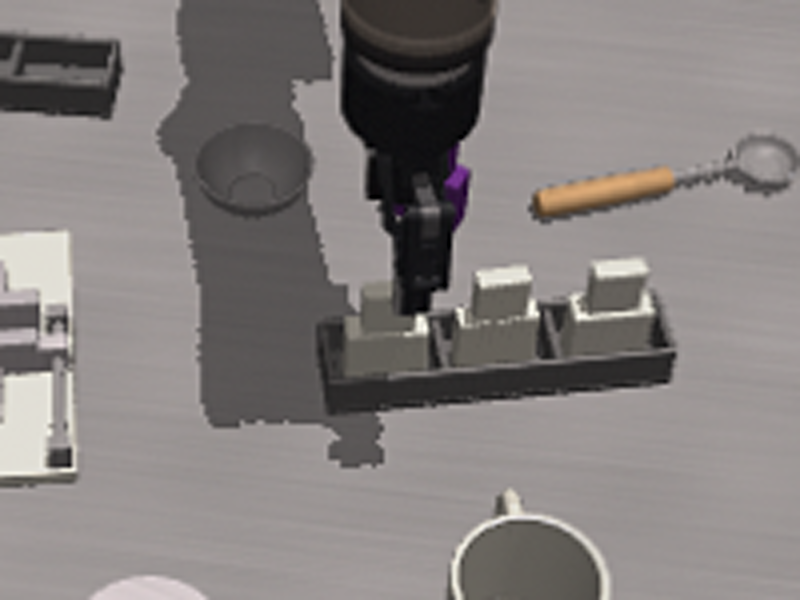

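Request:
{"op": "apply_moves", "data": {
  "increments": "85 0.012 0.001 0.0005 0.018 0.006 0.045; 85 0.012 0 0 0 0 0; 85 0.012 0 0 0 0 0; 85 0.012 0 0 0 0 0; 85 0.012 0 0 0 0 0; 85 0.002 0 0 0 0 0; 5 0 0 0 0 0 0; 5 0 0 0 0 0 0"
}}

```text
clock: 2.6
tcp_pos: [0.5191, 0.1068, 0.0585]
orientation: [1.011, 1.322, -1.002]
contact_force: [0.3, 0.0, -0.1]
grip_width: 0.0584
```

Request:
{"op": "apply_moves", "data": {
  "increments": "5 0 0 0 0 0 0; 5 0 0 0 0 0 0; 5 0 0 0 0 0 0; 5 0 0 0 0 0 0; 5 0 0 0 0 0 0; 5 0 0 0 0 0 0; 5 0 0 0 0 0 0; 5 0 0 0 0 0 0"
}}

```text
clock: 3.4
tcp_pos: [0.5191, 0.1069, 0.0587]
orientation: [1.011, 1.322, -1.002]
contact_force: [-1.1, -0.0, 5.6]
grip_width: 0.0172
```

```bash
python3 -c "
from h import *
plan([.517,.105,.055],.269)"
```

```text
t 3.4 tcp [0.5191 0.1069 0.0587] F [-1.1 -0.   5.6] w 0.0172 q [-0.54  0.52  0.28  2.06 -0.26  0.58  0.19]
turn/0.12 [ 0.021 -0.007 -0.05 ] | shift m in target axes [ 0.0037 -0.0025  0.0013] in present axes [ 0.0037 -0.0026  0.0013]
```

Request:
{"op": "apply_moves", "data": {
  "increments": "35 0 0 0 0 0 0; 35 0 0 0 0 0 0; 35 -0.008 0 0 0.02 0 -0.05; 35 -0.0065 0 0.001 0 0 0; 35 0 0 0 0 0 0; 3 0 0 0 0 0 0; 3 0 0 0 0 0 0; 3 0 0 0 0 0 0",
  "squeeze": 30
}}

```text
clock: 4.2
tcp_pos: [0.5192, 0.1059, 0.0729]
orientation: [1.009, 1.325, -1.009]
contact_force: [0.3, 1.2, 3.7]
grip_width: 0.0127
```

Request:
{"op": "apply_moves", "data": {
  "increments": "3 0 0 0 0 0 0; 3 0 0 0 0 0 0; 3 0 0 0 0 0 0; 3 -0.01 0 0 0 0 0; 3 -0.02 0 0 0 0 0; 3 -0.02 0 0 0 0 0; 3 -0.03 0 0 0 0 0; 3 -0.03 0 0 0 0 0"
}}

```text
clock: 5.0
tcp_pos: [0.5184, 0.1054, 0.1837]
orientation: [1.008, 1.326, -1.01]
contact_force: [-0.1, 1.1, -1.0]
grip_width: 0.0122
```

```bash
python3 -c "
from h import *
plan([.5455,-.166,.14],.2287)
f=r.grab_frame('top');cv2.imwrite('pics/t2.png',cv2.resize(f['color'][130:280,200:400],(800,600),interpolation=cv2.INTER_CUBIC))
f=r.grab_frame('scene');cv2.imwrite('pics/s2.png',cv2.resize(f['color'][110:260,220:420],(800,600),interpolation=cv2.INTER_CUBIC))"
```

```text
t 5.0 tcp [0.5184 0.1054 0.1837] F [-0.1  1.1 -1. ] w 0.0122 q [-0.62  0.33  0.37  1.99 -0.15  0.86  0.1 ]
turn/0.12 [ 0.335 -0.002  0.019] | shift m in target axes [ 0.0437 -0.0351  0.2705] in present axes [ 0.0437 -0.0458  0.2689]
```

View pics/s2.png

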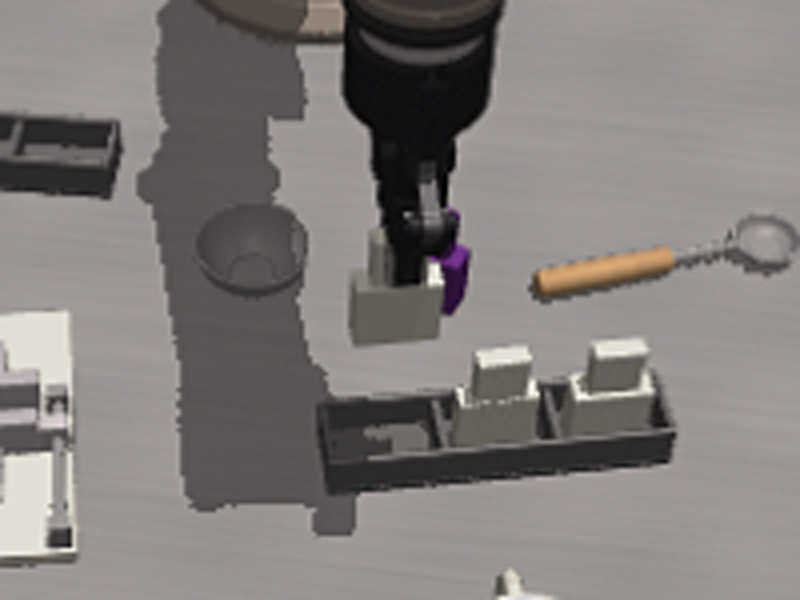

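Request:
{"op": "apply_moves", "data": {
  "increments": "3 0 -0.005 0.02 0.335 0 0.019; 3 0 -0.005 0.045 0 0 0; 3 0 -0.005 0.045 0 0 0; 3 0 -0.005 0.045 0 0 0; 3 0 -0.005 0.045 0 0 0; 3 0.01 -0.005 0.045 0 0 0; 3 0.01 -0.005 0.025 0 0 0; 3 0.01 0 0 0 0 0"
}}

```text
clock: 5.9
tcp_pos: [0.545, -0.1714, 0.1514]
orientation: [1.044, 1.304, -1.047]
contact_force: [-1.5, 0.3, -1.8]
grip_width: 0.0126
```

```bash
python3 -c "
from h import *
plan([.5455,-.166,.14],.2287)
a=[]
for n in('top','scene'):
    f=r.grab_frame(n); c={'top':(290,140),'scene':(150,130)}[n]
    p=r.get_obs()['tcp_pos']; print(n,((proj(f,[p,p-[0,0,.068]])-c)*4).round(0).tolist())
    a.append(cv2.resize(f['color'][c[1]:c[1]+130,c[0]:c[0]+100],(400,520),interpolation=cv2.INTER_CUBIC))
cv2.imwrite('pics/g3.png',np.hstack(a))"
```

```text
t 5.9 tcp [ 0.545  -0.1714  0.1514] F [-1.5  0.3 -1.8] w 0.0126 q [-0.14  0.45  0.43  1.92 -0.25  0.83  0.64]
turn/0.12 [-0.075  0.014  0.007] | shift m in target axes [ 0.0114  0.0017 -0.0052] in present axes [ 0.0114  0.0017 -0.0052]
top [[225.0, 183.0], [211.0, 203.0]]
scene [[204.0, 198.0], [220.0, 275.0]]
```

View pics/g3.png

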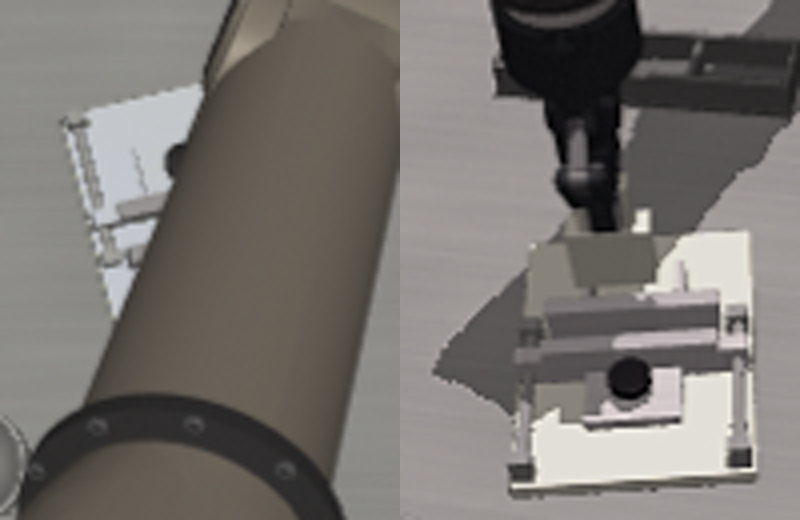

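```bash
python3 -c "
from h import *
f=np.load('pics/scene0.npy',allow_pickle=True).item()
G=np.array([.5455,-.166,0]);Rz=R.from_euler('z',.2287).as_matrix()
for nm,x,z in(('fence ridge',-.016,.048),('fence inner42',-.010,.042),('stop ridge',.016,.048),('stop outer42',.022,.042)):
    print(nm,((proj(f,[G+Rz@[x,y,z] for y in(.055,-.055)])-[170,180])*5+[392,200]).round(1).tolist())
g=cv2.cvtColor(f['color'],cv2.COLOR_BGR2GRAY); print(g[194:224,198:216:2])
print('rows for col 206:')
for nm,x,z in(('fence ridge',-.016,.048),('fence outer42',-.022,.042),('fence inner42',-.010,.042),('stop ridge',.016,.048),('stop inner42',.010,.042),('stop outer42',.022,.042),('stopfoot',.022,.012)):
    p=proj(f,[G+Rz@[x,y,z] for y in(.055,-.055)]); print(nm,(p[0,1]+(206-p[0,0])*(p[1,1]-p[0,1])/(p[1,0]-p[0,0])).round(2))
"
```

```text
fence ridge [[684.7, 308.9], [466.8, 322.7]]
fence inner42 [[685.8, 325.6], [468.1, 339.5]]
stop ridge [[684.9, 357.6], [462.9, 371.7]]
stop outer42 [[686.1, 374.6], [464.3, 388.8]]
[[217 217 217 217 217 217 217 217 217]
 [217 216 217 217 217 217 217 217 217]
 [216 217 217 217 217 217 217 217 217]
 [203 217 217 217 217 217 217 217 217]
 [177 217 217 217 217 217 217 217 217]
 [175 218 217 217 217 217 217 217 217]
 [131 220 217 217 217 217 217 217 217]
 [122 220 217 217 217 217 217 217 217]
 [ 91 221 218 219 219 219 220 219 220]
 [ 82 224 203 203 193 198 182 184 173]
 [159 175 176 176 175 176 174 175 173]
 [175 173 175 175 175 175 175 177 178]
 [177 178 179 179 179 181 182 159 144]
 [162 136 137 115 118  97  98  93  87]
 [ 91  84  86  80  81  78  77  78  78]
 [ 79  79  80  80  81  82  80  80  79]
 [ 80  79  80  80  80  80  79  81  79]
 [ 80  78  80  79  79  79  76  78  76]
 [ 77  76  76  74  75  74  73  74  85]
 [ 83  90 101 115 131 140 152 165 170]
 [166 173 173 174 174 175 175 177 177]
 [176 176 177 177 177 178 177 178 179]
 [178 178 179 180 181 181 167 160 136]
 [146 134 122 112 101  93  91  90  84]
 [ 83  81  81  80  81  81  79  80  79]
 [ 80  78  81  85  47  43  79  82  80]
 [ 81  80  83  42  23  22  30  78  78]
 [ 78  77  68  23  23  23  21  67  69]
 [ 71  71  46  23  23  23  22  60 199]
 [184 202  40  24  23  25  23  87 203]]
rows for col 206:
fence ridge 203.21
fence outer42 202.99
fence inner42 206.57
stop ridge 212.96
stop inner42 212.66
stop outer42 216.38
stopfoot 223.97
```

Request:
{"op": "apply_moves", "data": {
  "increments": "3 0.01 0.0018 -0.0035 -0.075 0.014 0; 3 0.01 0 -0.003 0 0 0; 3 0.008 0 0 0 0 0; 3 0.006 0 0 0 0 0; 3 0 0 0 0 0 0; 3 0 0 0 0 0 0; 3 0 0 0 0 0 0; 3 0 0 0 0 0 0"
}}

```text
clock: 6.8
tcp_pos: [0.5477, -0.1584, 0.119]
orientation: [1.035, 1.313, -1.03]
contact_force: [1.0, -0.0, -0.9]
grip_width: 0.0124
```

```bash
python3 -c "
from h import *
plan([.5455,-.165,.080],.2287)"
```

```text
t 6.8 tcp [ 0.5477 -0.1584  0.119 ] F [ 1.  -0.  -0.9] w 0.0124 q [-0.14  0.49  0.4   1.94 -0.28  0.76  0.66]
turn/0.12 [ 0.075 -0.018 -0.02 ] | shift m in target axes [ 0.039  -0.0037  0.0059] in present axes [ 0.0389 -0.0038  0.0059]
```

Request:
{"op": "apply_moves", "data": {
  "increments": "3 0 -0.0033 0.005 0.06 -0.018 -0.02; 3 0.002 0 0 0 0 0; 3 0.002 0 0 0 0 0; 3 0.001 0 0 0 0 0; 3 0.001 0 0 0 0 0; 3 0.001 0 0 0 0 0; 3 0 0 0 0 0 0; 3 0 0 0 0 0 0"
}}

```text
clock: 7.6
tcp_pos: [0.5455, -0.1639, 0.1115]
orientation: [1.037, 1.31, -1.038]
contact_force: [0.4, 0.6, -0.4]
grip_width: 0.0127
```

```bash
python3 -c "
from h import *
plan([.5455,-.165,.080],.2287)"
```

```text
t 7.6 tcp [ 0.5455 -0.1639  0.1115] F [ 0.4  0.6 -0.4] w 0.0127 q [-0.13  0.5   0.4   1.95 -0.28  0.75  0.67]
turn/0.12 [ 0.017 -0.002  0.006] | shift m in target axes [ 0.0315 -0.0002  0.0011] in present axes [ 0.0315 -0.0002  0.0011]
```

Request:
{"op": "apply_moves", "data": {
  "increments": "3 0.001 0 0 0 0 0; 3 0.001 0 0 0 0 0; 3 0.001 0 0 0 0 0; 3 0.001 0 0 0 0 0; 3 0.001 0 0 0 0 0; 3 0 0 0 0 0 0; 3 0 0 0 0 0 0; 3 0 0 0 0 0 0"
}}

```text
clock: 8.4
tcp_pos: [0.5459, -0.1638, 0.1066]
orientation: [1.038, 1.31, -1.037]
contact_force: [3.4, 0.8, -2.8]
grip_width: 0.0122
```

Request:
{"op": "apply_moves", "data": {
  "increments": "3 0 0.0007 0 0 0 0; 3 0.001 0 0 0 0 0; 3 0.001 0 0 0 0 0; 3 0.001 0 0 0 0 0; 3 0.001 0 0 0 0 0; 3 0 0 0 0 0 0; 3 0 0 0 0 0 0; 3 0 0 0 0 0 0"
}}

```text
clock: 9.2
tcp_pos: [0.546, -0.1637, 0.1025]
orientation: [1.037, 1.31, -1.038]
contact_force: [1.4, 0.6, -0.7]
grip_width: 0.0123
```

Sliding freely, so I keep lowering.

Request:
{"op": "apply_moves", "data": {
  "increments": "3 0.0015 0.0002 0 0 0 0; 3 0.0015 0 0 0 0 0; 3 0.0015 0 0 0 0 0; 3 0.0015 0 0 0 0 0; 3 0.0015 0 0 0 0 0; 3 0.0015 0 0 0 0 0; 3 0 0 0 0 0 0; 3 0 0 0 0 0 0"
}}

```text
clock: 10.0
tcp_pos: [0.5461, -0.1637, 0.0934]
orientation: [1.037, 1.311, -1.038]
contact_force: [-0.0, 0.6, -1.3]
grip_width: 0.0125
```

Request:
{"op": "apply_moves", "data": {
  "increments": "3 0.0015 0 0 0 0 0; 3 0.0015 0 0 0 0 0; 3 0.0015 0 0 0 0 0; 3 0.0015 0 0 0 0 0; 3 0.0015 0 0 0 0 0; 3 0.0015 0 0 0 0 0; 3 0 0 0 0 0 0; 3 0 0 0 0 0 0"
}}

```text
clock: 10.8
tcp_pos: [0.5463, -0.1637, 0.0845]
orientation: [1.037, 1.31, -1.038]
contact_force: [-0.2, -0.0, 0.2]
grip_width: 0.0125
```

```bash
python3 -c "
from h import *
plan([.5455,-.165,.080],.2287)"
```

```text
t 10.8 tcp [ 0.5463 -0.1637  0.0845] F [-0.2 -0.   0.2] w 0.0125 q [-0.11  0.54  0.38  1.96 -0.3   0.7   0.69]
turn/0.12 [ 0.016 -0.002  0.007] | shift m in target axes [ 0.0045 -0.0011  0.0011] in present axes [ 0.0045 -0.0011  0.0011]
```

Request:
{"op": "apply_moves", "data": {
  "increments": "3 0 0.0006 0 0 0 0; 3 0 0.0006 0 0 0 0; 3 0 0 0 0 0 0; 3 0 0 0 0 0 0; 3 0 0 0 0 0 0; 3 0 0 0 0 0 0; 3 0 0 0 0 0 0; 3 0 0 0 0 0 0"
}}

```text
clock: 11.6
tcp_pos: [0.5475, -0.1634, 0.0845]
orientation: [1.037, 1.31, -1.038]
contact_force: [0.4, 0.4, -1.1]
grip_width: 0.0124
```

Request:
{"op": "apply_moves", "data": {
  "increments": "3 0 0.0005 0 0 0 0; 3 0 0 0 0 0 0; 3 0 0 0 0 0 0; 3 0 0 0 0 0 0; 3 0 0 0 0 0 0; 3 0 0 0 0 0 0; 3 0 0 0 0 0 0; 3 0 0 0 0 0 0"
}}

```text
clock: 12.4
tcp_pos: [0.548, -0.1633, 0.0845]
orientation: [1.037, 1.31, -1.038]
contact_force: [-0.4, 0.1, -0.1]
grip_width: 0.0127
```

```bash
python3 -c "
from h import *
plan([.5455,-.165,.080],.2287)"
```

```text
t 12.4 tcp [ 0.548  -0.1633  0.0845] F [-0.4  0.1 -0.1] w 0.0127 q [-0.11  0.54  0.38  1.95 -0.3   0.7   0.69]
turn/0.12 [ 0.017 -0.002  0.006] | shift m in target axes [ 0.0045 -0.0028  0.0011] in present axes [ 0.0045 -0.0028  0.0011]
```

Request:
{"op": "apply_moves", "data": {
  "increments": "3 0 0.0005 0 0 0 0; 3 0 0 0 0 0 0; 3 0 0 0 0 0 0; 3 0 0 0 0 0 0; 3 0 0 0 0 0 0; 3 0 0 0 0 0 0; 3 0 0 0 0 0 0; 3 0 0 0 0 0 0"
}}

```text
clock: 13.2
tcp_pos: [0.5483, -0.1632, 0.0845]
orientation: [1.037, 1.31, -1.038]
contact_force: [-0.1, -0.5, -1.5]
grip_width: 0.0126
```

Request:
{"op": "apply_moves", "data": {
  "increments": "3 0 0.0005 0 0 0 0; 3 0 0 0 0 0 0; 3 0 0 0 0 0 0; 3 0 0 0 0 0 0; 3 0 0 0 0 0 0; 3 0 0 0 0 0 0; 3 0 0 0 0 0 0; 3 0 0 0 0 0 0"
}}

```text
clock: 14.0
tcp_pos: [0.5485, -0.1631, 0.0844]
orientation: [1.037, 1.311, -1.039]
contact_force: [-4.4, -1.2, -1.2]
grip_width: 0.0125
```

Request:
{"op": "apply_moves", "data": {
  "increments": "3 0 -0.001 0 0 0 0; 3 0 -0.001 0 0 0 0; 3 0 -0.001 0 0 0 0; 3 0 0 0 0 0 0; 3 0 0 0 0 0 0; 3 0 0 0 0 0 0; 3 0 0 0 0 0 0; 3 0 0 0 0 0 0"
}}

```text
clock: 14.8
tcp_pos: [0.5461, -0.1638, 0.0845]
orientation: [1.037, 1.31, -1.038]
contact_force: [0.6, -0.2, -0.5]
grip_width: 0.0123
```

Request:
{"op": "apply_moves", "data": {
  "increments": "3 0 -0.0005 0 0 0 0; 3 0 0 0 0 0 0; 3 0 0 0 0 0 0; 3 0 0 0 0 0 0; 3 0 0 0 0 0 0; 3 0 0 0 0 0 0; 3 0 0 0 0 0 0; 3 0 0 0 0 0 0"
}}

```text
clock: 15.6
tcp_pos: [0.546, -0.1638, 0.0847]
orientation: [1.038, 1.31, -1.037]
contact_force: [3.1, 0.4, -1.2]
grip_width: 0.0124
```

Request:
{"op": "apply_moves", "data": {
  "increments": "3 0.001 0.0014 0 0 0 0; 3 0.001 0 0 0 0 0; 3 0.001 0 0 0 0 0; 3 0.0006 0 0 0 0 0; 3 0.0005 0 0 0 0 0; 3 0.0004 0 0 0 0 0; 3 0 0 0 0 0 0; 3 0 0 0 0 0 0"
}}

```text
clock: 16.4
tcp_pos: [0.5468, -0.1636, 0.08]
orientation: [1.037, 1.31, -1.038]
contact_force: [0.5, 1.0, 0.1]
grip_width: 0.013
```

Request:
{"op": "apply_moves", "data": {
  "increments": "3 0.0005 0 0 0 0 0; 3 0.0005 0 0 0 0 0; 3 0 0 0 0 0 0; 3 0 0 0 0 0 0; 3 0 0 0 0 0 0; 3 0 0 0 0 0 0; 3 0 0 0 0 0 0; 3 0 0 0 0 0 0"
}}

```text
clock: 17.2
tcp_pos: [0.5473, -0.1637, 0.08]
orientation: [1.038, 1.309, -1.037]
contact_force: [-1.9, 0.6, 8.6]
grip_width: 0.0122
```

Request:
{"op": "apply_moves", "data": {
  "increments": "3 -0.0006 0 0 0 0 0; 35 0 0 0 0 0 0; 35 0 0 0 0 0 0; 35 0 0 0 0 0 0; 35 0 0 0 0 0 0; 35 -0.01 0 0 0 0 0; 35 -0.02 0 0 0 0 0; 35 -0.03 0 0 0 0 0"
}}

```text
clock: 18.0
tcp_pos: [0.5459, -0.1633, 0.1396]
orientation: [1.036, 1.313, -1.04]
contact_force: [0.5, -0.1, 0.6]
grip_width: 0.0349
```

Request:
{"op": "apply_moves", "data": {
  "increments": "35 -0.04 0 0 0 0 0; 35 -0.04 0 -0.04 0 0 0; 35 0 0 -0.05 0 0 0; 35 0 0 -0.05 0 0 0; 35 0 0 -0.05 0 0 0; 35 0 0 -0.05 0 0 0; 35 0 0 -0.05 0 0 0; 35 0 0 0 0 0 0"
}}

```text
clock: 18.8
tcp_pos: [0.4801, 0.1218, 0.2157]
orientation: [1.031, 1.317, -1.028]
contact_force: [0.4, 0.2, -0.4]
grip_width: 0.0348
```

Run:
```python
from h import *
a=[]
for n in('top','scene'):
    f=r.grab_frame(n); np.save(f'pics/{n}9.npy',f,allow_pickle=True); c={'top':(298,150),'scene':(160,165)}[n]
    a.append(cv2.resize(f['color'][c[1]:c[1]+90,c[0]:c[0]+80],(400,450),interpolation=cv2.INTER_CUBIC))
    G=np.array([.5467,-.164,0]);Rz=R.from_euler('z',.2287).as_matrix()
    print(n,'tab top corners exp',((proj(f,[G+Rz@[x,y,.092] for x in(-.0065,.0065) for y in(-.016,.016)])-c)*5).round(0).tolist())
cv2.imwrite('pics/end.png',np.hstack(a)); plan([.5,.2,.2],.2287)
```

```text
top tab top corners exp [[250.0, 201.0], [193.0, 215.0], [244.0, 178.0], [187.0, 192.0]]
scene tab top corners exp [[192.0, 151.0], [258.0, 147.0], [191.0, 171.0], [257.0, 167.0]]
t 18.9 tcp [0.4815 0.1153 0.2156] F [-0.3 -0.9 -0.1] w 0.0352 q [-0.67  0.22  0.36  2.03 -0.1   0.9  -0.02]
turn/0.12 [ 0.043 -0.003  0.001] | shift m in target axes [ 0.0156  0.0372 -0.0783] in present axes [ 0.0157  0.0376 -0.0781]
```

View pics/end.png

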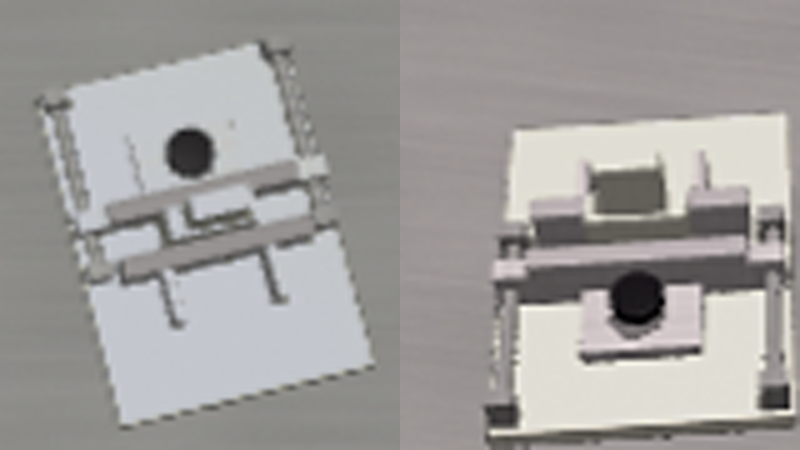

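```bash
python3 -c "
from h import *
o=r.get_obs(); print(o['tcp_pos'],o['contact_force']); print(r.hand_in())"
```

```text
[0.48153021 0.11529213 0.21564369] [-0.29154356 -0.90169265 -0.11918574]
the job is handed in; nothing more can be done
None
```

The middle gauge (18 mm) is standing in the guide, and the job is handed in. It slid home with about 3 N or less of side force. The one downward push when it touched the bed was about 9 N, and then I released it.

- **Which gauge it is:** the fingers read 17.2 mm on its block. They read about 12.5 mm on its 13 mm tab, so the block is 18 mm. The top picture agreed.
- **Not all three were tried:** only the middle gauge went into the gap. I ruled the thick one out by measuring, to spare the clamp. Moving the middle gauge gently to the fence and then to the stop showed about 2.4 mm of play, so the gap is about 20.4 mm. The pictures gave about 20.0 mm. The thick gauge is 21 mm.
- **Last pictures:** the gauge is upright between the plates, about 5 mm off their mid-length, with its tab where a fully home gauge should be. The plates looked unmoved, though I did not measure the stop again.
- **The rest:** the arm did not handle the thin and thick gauges, the bystanders, the purple look-alike or the empty rack. I did not check their final positions in the last pictures. The gripper was clear at hand-in, at 18.9 s.

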